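# Prove the trip, then hold a valve spring at its mark

## Task

Prove the trip unit first: press the blue test button down so that the lever with the orange ball drops, then lift the lever back up to where it stood. Only then pull the black handle of the spring stand out until its yellow pointer is level with the red marker, and finish while still holding it there with the gripper, since the spring pulls it back. Leave the red marker as it is set, and everything else on the bench where it is.

Things in the scene. Friction and masses are not known exactly. Their poses are not given: they have to be found in the camera images.
- stand: spring pull stand, fixed to the bench: blue base plate 12 mm thick, from x -150 to +110 mm and y -70 to +70 mm of this frame (origin on the bench surface), with an aluminium valve body on it, x +30 to +100 mm, 70 mm high. The handle is pulled along this frame's -x, roughly towards the robot. Turned up to 0.4 rad; stands left or right of the trip unit
- drawbar (a joint): pull of the spring-return slide, m: 0 fully home, grows as the handle is pulled along the stand's -x, at most 0.085. The spring pulls back with 5 N at 0 plus 1.2 N per 10 mm (about 13 N at 0.065); let go, it returns to 0
- handle (a point): on the slide: point in the black upright handle plate, 75 mm above the bench. The plate is 12 mm thick along the stand's x, 50 mm wide along y, from 40 to 86 mm above the bench, on a steel carriage 34 mm long, 44 mm wide, 20 to 40 mm above the bench. At home 54 mm are free between it and the valve body behind. Frame parallel to the stand's
- pointer (a point): tip of the yellow pointer (6 mm wide bar, 30 mm above the bench) that sticks out of the slide along the stand's +y; it moves with the handle. Frame parallel to the stand's
- mark (a point): on the red marker (10 mm wide along the stand's x, 20 mm in y, top 28 mm above the bench), clamped on the white scale beside the slide, 30 to 65 mm towards -x of where the pointer rests; the pointer is at the mark when both have the same x in the stand's frame. Frame parallel to the stand's
- trip: trip unit, fixed to the bench: grey box 160 (x) x 100 (y) x 50 mm high, origin under its centre. Carries the blue test button near its +x end and the lever near its -x end. May be turned up to 0.4 rad
- test_button (a joint): travel of the test button, m: 0 up, 0.008 fully down (about 5 N, spring return). Near the bottom of its stroke, past about 5 mm, it tips the lever over
- button_top (a point): centre of the top face of the blue button, 28 mm diameter, 68 mm above the bench when up; presses straight down
- trip_lever (a joint): angle of the trip lever, rad: 0 up (leaning 0.18 rad past upright to the trip box's -y side, resting on its stop); grows as it falls towards the box's +y; about 1.3 dropped. It falls by its own weight to whichever side of upright (0.18) it is on; once dropped, a level push on the ball may jam by friction: lift it round its arc
- lever_ball (a point): centre of the orange ball, 22 mm diameter, ending the lever, a rod 8 mm thick that turns about an axis along the box's x at x = -40 mm, y = 0 of the box, 44 mm above the bench; ball centre 70 mm from the axis: up, it is 113 mm above the bench and 13 mm to the box's -y; dropped, 75 mm above the bench and 63 mm to +y, beyond the box's side
- bearing: steel bearing ring 52 mm diameter, 15 mm high, lying beside the stand, origin at the underside's centre; leave
- piston: aluminium piston 30 mm diameter, 34 mm high, standing beside the trip unit, origin at the underside's centre; leave
- screwdriver: orange screwdriver lying on the left of the bench; leave
- wrench: steel wrench lying at the back; leave
- red_can: red can 70 mm diameter, 85 mm high, on the right of the bench, origin at the underside's centre; leave
- spool: steel valve spool 24 mm diameter, 50 mm high, standing in the middle of the bench, near the robot, origin at the underside's centre; leave
- oil_bottle: blue bottle 52 mm diameter, 130 mm high, at the back, origin at the underside's centre; leave
There are look-alikes about, which are no part of the job. What is shaped like the trip but green is not meant.

How it is judged (in metres and radians):
On the way, in this order (a step that is already met when the one before it is completed fails the run):
1. the test button is pressed down (value of joint test_button above 0.0045 m).
2. the lever has dropped (value of joint trip_lever above 1.1 rad), for 0.1 s.
3. the lever is back up (value of joint trip_lever below 0.08 rad), for 0.2 s.
At the end, for the whole second after the job is handed in: the pointer stands within 5 mm of the mark, still (under 10 mm/s), the fingers hold the slide with more than 4 N of contact force, and the trip lever is up (within 0.08 rad of its stop) (x of pointer in the frame of mark between -0.005 and 0.005 m and velocity of joint drawbar between -0.01 and 0.01 m/s and contact force between drawbar and the fingers above 4 N and value of joint trip_lever below 0.08 rad); the arm keeps its last pose, push and grip.
It fails at once if the handle is pulled out (over 15 mm) while the trip lever is down (value of joint drawbar above 0.015 m and value of joint trip_lever above 0.3 rad).
It fails at once if the red marker is shifted by more than 4 mm (distance of mark from where it was at the start of the episode above 0.004 m).
It fails at once if another thing on the bench is shifted by more than 25 mm (distance of any of bearing, piston, screwdriver, wrench, red_can, spool, oil_bottle from where it was at the start of the episode above 0.025 m).
It fails at once if another thing on the bench props the slide (contact force between drawbar and bearing above 1 N or contact force between drawbar and piston above 1 N or contact force between drawbar and screwdriver above 1 N or contact force between drawbar and wrench above 1 N or contact force between drawbar and red_can above 1 N or contact force between drawbar and spool above 1 N or contact force between drawbar and oil_bottle above 1 N).
It also fails if it takes over 64 s, if anything falls off the work surface, if the arm or the gripper's body presses on something with over 40 N, if the wrist force passes 120 N, or if a joint passes its speed limit or range.

## Robot

A 6-joint arm with a two-finger parallel gripper is mounted at the origin on the work surface. World frame = base frame: x ahead of the robot, y to its left, z up, the work surface at z = 0. Lengths are in mm, angles in degrees, forces in N, time in s.
With the tool pointing down it reaches from about 300 to 850 mm from the base axis. Payload 4.2 kg.
Tool frame: the origin (TCP) lies between the finger pads; the fingertips stand 14 mm ahead of it and the grasp point (between the pads) lies 5 mm behind it (env.finger_overhang is the distance from the TCP to the fingertips, in mm); z points along the fingers, y is the line along which they close (so a half turn about z gives the same grasp; the last joint's range is limited). The gripper opens to 91 mm and grips with 3 to 60 N. Pads are 32 mm wide; open, the fingers measure 118 mm over their backs; the gripper's body (76 mm by 178 mm) begins 60 mm behind the grasp point.
Start: joints at [68.297, 18.312, 89.639, -0, 72.044, -1.146], TCP at [201.914, 538.398, 227.976] pointing down, gripper open.
Joint ranges: [-177.97, 177.97], [-48.28, 115.42], [12.27, 149.76], [-77.06, 257.06], [2.81, 150.46], [-146.56, 146.56]. Speed limits (degrees/s): [147.25, 147.25, 180, 180, 180, 180].

## Interface

Orientations are given as [roll, pitch, yaw] about the fixed x, y, z axes, in that order (R = Rz(yaw) Ry(pitch) Rx(roll)).
In Python, from workcell import status, cams, env, finder gives the robot as it stands.
- The arm moves only by the tool apply_moves, never from a script. Its argument "increments" is a list of rows, each a list of 7 numbers: the opening, from -1 (shut) to 1 (fully open), then the shift along the world's x, y, z in m, then the turn, a rotation vector about the world's x, y, z in degrees. In form: [[gripper, x, y, z, ax, ay, az], ...]. A call has 1 to 5 rows; each row shifts and turns the commanded pose from where the row before left it; what a row does not reach is not made up. A row lasts 1/12 s, in which the tool goes at most 41.7 mm and 7.16 degrees, less where a joint would pass 70% of its speed; a pose out of reach is approached as far as the arm can. A call with a gripper value outside its range is refused whole. The fingers move at their own pace and stop on an object; "newtons" is the grip in N (left out, the last holds). Time passes only in rows, so rows that do not move let the fingers close. It gives the time, the measured TCP pose, the force, the opening and the grip force at its end, in the units of the state.
- status.state(): the state, without advancing time (a new reading comes with each control period).
- cams.grab_frame(name): name is "side" or "top" or "wrist"; returns a dict with "color" (420x560x3 uint8, red, green, blue), "intrinsics" (3x3 intrinsics, pixels), "R" (3x3) and "t" (3): a world point X has camera coordinates R X + t. Camera axes: x right, y down, z forward; pixel columns grow to the right and rows downward; lengths in mm; the calibration is good to about 2 mm. A picture is of the moment at which its call begins. There is no depth.
- env.job_done(): hands the job in; it is judged then, once.
Trained networks look in the newest picture that a camera, given by its name, has taken for a name from the list of things; names that differ only in an ending like _2 or _b are one class to them, and where a whole thing is asked for, a point or a joint stands for the part that bears it (a point fixed in the world has none). Each returns a list of dicts, best first, with "score" (0 to 1); they miss things now and then, are a little off and sometimes report something else, mostly with a low value. They report only what shows in the picture. A call takes as long as a camera call. They do not tell look-alikes from the thing itself.
- finder.boxes_of(query, camera): "rect" ([left, top, width, height] in pixels, round what is visible of it).
- finder.trace(query, camera): "pixels" (420x560 bool, what is visible of it) and "rect" ([left, top, width, height] in pixels, round what is visible of it).
The state is a dict: "time_s": time; "qpos": joint angles; "qvel": joint speeds; "effort": joint torques, N m; "ee_pos": TCP position; "ee_rot": TCP orientation; "force": force on the tool from outside, world axes, zero at the start; "torque": the same for the moment, N m; "gripper_width": finger opening in mm; "gripper_force": force on a finger pad.
Only numpy, scipy, OpenCV 4.12 (cv2) and the standard library are available. Lean on these libraries where they do the work, as an engineer would, in place of code of your own. Each camera call takes 0.05 s, during which the arm holds its last target. There are 200 camera calls.

## Working session

There is one attempt and no reset: what is moved stays moved. The work goes in short steps, Python scripts to look and compute and a tool call to move; the robot and the scene stay as the last step left them, time stands still between calls to the robot, and variables do not carry over. Pictures are saved under pics/ and viewed, at most 10 in all, crops included, and the job is handed in when it is done.

Besides the shell and the picture viewer there is one more tool, called after ">>>" as name([rows], argument=value, ...), one row to a line, values as JSON. apply_moves: Moves the arm, as the interface text tells. Its arguments: {"type":"object","properties":{"increments":{"type":"array","items":{"type":"array","items":{"type":"number"}}},"newtons":{"type":"number"}},"required":["increments"]}

```bash
mkdir -p pics; ls; python3 - <<'E'
from workcell import status,cams,env,finder
import cv2,numpy as np
for c in ["top","side"]:
    f=cams.grab_frame(c); cv2.imwrite(f"pics/{c}0.png",f["color"][:,:,::-1])
    np.savez(f"cal_{c}.npz",K=f["intrinsics"],R=f["R"],t=f["t"]); print(c,f["intrinsics"].tolist(),(-f["R"].T@f["t"]).round())
    for q in ["stand","handle","pointer","mark","trip","button_top","lever_ball","bearing","piston","spool"]:
        print(q,[(round(d["score"],2),[round(x) for x in d["rect"]]) for d in finder.boxes_of(q,c)][:4])
s=status.state();print(s["time_s"],s["ee_pos"],s["ee_rot"],s["gripper_width"],env.finger_overhang)
E
```

```text
pics
top [[468.5240214294075, 0.0, 283.9583091369279], [0.0, 468.5240214294075, 203.8952055402297], [0.0, 0.0, 1.0]] [ 315.   -7. 1299.]
stand [(0.86, [178, 179, 64, 101])]
handle [(0.87, [197, 215, 23, 24])]
pointer [(0.67, [199, 214, 23, 30]), (0.59, [339, 121, 18, 29])]
mark []
trip [(0.89, [336, 191, 41, 59]), (0.7, [371, 275, 40, 68]), (0.23, [196, 214, 24, 26])]
button_top [(0.46, [349, 202, 9, 9]), (0.38, [343, 125, 16, 27])]
lever_ball [(0.64, [394, 322, 15, 3]), (0.47, [358, 227, 10, 5])]
bearing [(0.76, [245, 206, 19, 18]), (0.71, [338, 124, 20, 27]), (0.21, [199, 213, 23, 30])]
piston [(0.53, [388, 208, 10, 14])]
spool [(0.57, [293, 254, 7, 10])]
side [[387.90906923001506, 0.0, 275.3193959577362], [0.0, 387.90906923001506, 206.40705493522088], [0.0, 0.0, 1.0]] [ 537. -816.  872.]
stand [(0.75, [212, 168, 80, 36])]
handle [(0.74, [243, 170, 20, 23])]
pointer [(0.79, [245, 167, 21, 24])]
mark []
trip [(0.89, [234, 262, 60, 40]), (0.68, [133, 292, 71, 44]), (0.27, [271, 266, 8, 6])]
button_top [(0.5, [273, 267, 9, 8])]
lever_ball [(0.65, [141, 293, 11, 16]), (0.62, [244, 260, 5, 18])]
bearing [(0.61, [260, 204, 16, 14])]
piston [(0.72, [267, 308, 15, 14])]
spool [(0.59, [222, 223, 10, 21]), (0.42, [277, 265, 5, 9])]
1.1 [201.90970395 538.38913022 227.96823969] [1.79996083e+02 3.90132050e-04 1.59443026e+02] 91.351052449103 14.0
```

```bash
python3 - <<'E'
import cv2
a=cv2.imread("pics/top0.png")[110:360,160:430]
cv2.imwrite("pics/t1.png",cv2.resize(a,None,fx=2.4,fy=2.4,interpolation=cv2.INTER_CUBIC))
a=cv2.imread("pics/side0.png")[150:350,120:320]
cv2.imwrite("pics/s1.png",cv2.resize(a,None,fx=3,fy=3,interpolation=cv2.INTER_CUBIC))
E
```

```text
(no output)
```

View pics/t1.png

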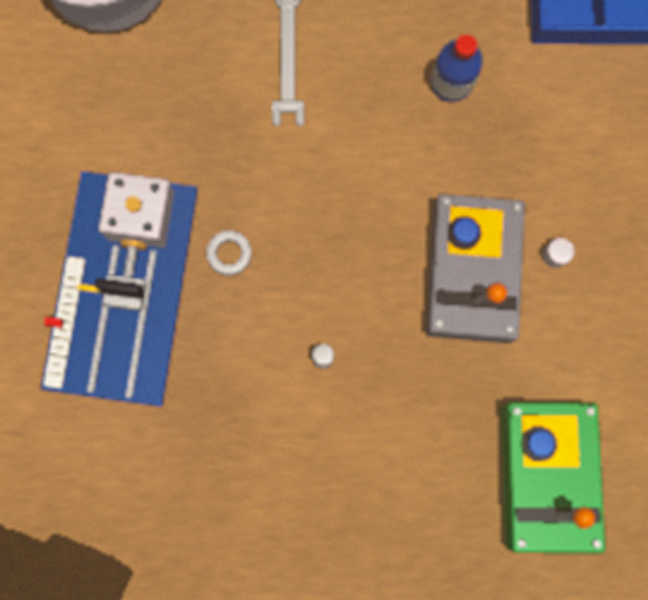

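View pics/s1.png

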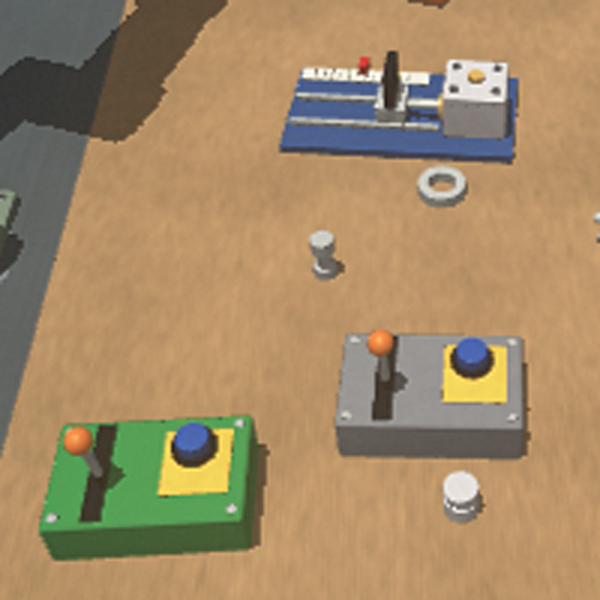

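Top view: grey trip unit at crop (475,270) → full (358,222). The look-alike is the green one at (555,475) → full (391,308). The grey unit fits, with its button at (353,206) and ball at (367,232). The stand is on the left: handle at (210,229), yellow pointer at (197,230), red marker at (182,244). The side view agrees and the crop already enlarges the grey unit clearly. Next I fit the poses.

```bash
cat > h.py <<'E'
import cv2,numpy as np
from scipy.optimize import minimize
def cal(f): return f["intrinsics"],np.array(f["R"]),np.array(f["t"])
def proj(c,X):
    K,R,t=c; p=(np.atleast_2d(X)@R.T+t)@K.T; return p[:,:2]/p[:,2:]
def ray(c,uv,z):
    K,R,t=c; C=-R.T@t; d=R.T@np.linalg.solve(K,[uv[0],uv[1],1.]); return C+d*(z-C[2])/d[2]
def box(p,x0,x1,y0,y1,z0,z1):
    c,s=np.cos(p[2]),np.sin(p[2])
    return np.array([[p[0]+c*x-s*y,p[1]+s*x+c*y,z] for x in(x0,x1) for y in(y0,y1) for z in(z0,z1)])
def loc(p,l): return box(p,l[0],l[0],l[1],l[1],l[2],l[2])[0]
def fit(p0,boxes,views):
    def cost(q):
        p=[q[0],q[1],q[2]/100]; s=0
        for c,m in views:
            a=np.zeros((1680,2240),np.uint8)
            for b in boxes: cv2.fillConvexPoly(a,cv2.convexHull((proj(c,box(p,*b))*4+1.5).round().astype(np.int32)),1)
            M=cv2.resize(m.astype(np.uint8),(2240,1680),interpolation=cv2.INTER_LINEAR)
            s+=1-(a&M).sum()/max((a|M).sum(),1)
        return s
    r=minimize(cost,[p0[0],p0[1],p0[2]*100],method="Nelder-Mead",options=dict(initial_simplex=np.array([[p0[0]+a,p0[1]+b,p0[2]*100+d] for a,b,d in[(0,0,0),(15,0,0),(0,15,0),(0,0,12)]])))
    return np.array([r.x[0],r.x[1],r.x[2]/100]),r.fun
def blobs(img,lo,hi,roi,n=1):
    h=cv2.cvtColor(img,cv2.COLOR_RGB2HSV); m=cv2.inRange(h,lo,hi); k=np.zeros_like(m); x,y,w,hh=roi; k[y:y+hh,x:x+w]=1; m=m*k
    N,_,st,ce=cv2.connectedComponentsWithStats(m); o=sorted(range(1,N),key=lambda i:-st[i,4])[:n]
    return [(ce[i].round(2).tolist(),int(st[i,4])) for i in o]
E
python3 - <<'E'
from workcell import cams,finder
from h import *
V={}
for c in["top","side"]:
    f=cams.grab_frame(c); V[c]=(f["color"],cal(f),{q:finder.trace(q,c) for q in["trip","stand"]})
    print(c,[(q,[(round(d["score"],2),d["rect"]) for d in V[c][2][q]]) for q in["trip","stand"]])
near={"trip":{"top":(356,220),"side":(264,282)},"stand":{"top":(210,230),"side":(252,186)}}
def pick(c,q): return min(V[c][2][q],key=lambda d:np.hypot(d["rect"][0]+d["rect"][2]/2-near[q][c][0],d["rect"][1]+d["rect"][3]/2-near[q][c][1]))["pixels"]
g=ray(V["top"][1],(357,222),50); print(g)
for vs in(["top"],["side"],["top","side"]):
    print("trip",vs,fit([g[0],g[1],-.05],[(-80,80,-50,50,0,50)],[(V[c][1],pick(c,"trip")) for c in vs]))
    g2=ray(V["top"][1],(208,230),12)
    print("stand",vs,fit([g2[0]+15,g2[1],-.12],[(-150,110,-70,70,0,12),(30,100,-35,35,12,70)],[(V[c][1],pick(c,"stand")) for c in vs]))
roi={"top":(160,170,230,85),"side":(200,150,110,145)}
col={"blue":((105,120,40),(125,255,255)),"orange":((5,180,120),(14,255,255)),"red":((0,170,80),(4,255,255)),"yellow":((18,150,100),(32,255,255)),"red2":((172,150,80),(180,255,255))}
for c in V:
    for k,(lo,hi) in col.items(): print(c,k,blobs(V[c][0],lo,hi,roi[c],3))
T=V["top"][1]
E
```

```text
top [('trip', [(0.98, [338.1, 189.3, 38.0, 62.4]), (0.93, [369.1, 278.9, 42.4, 65.5])]), ('stand', [(0.7, [177.8, 179.5, 64.5, 100.8])])]
side [('trip', [(0.87, [235.4, 261.3, 59.1, 40.7]), (0.81, [131.9, 289.3, 75.1, 45.4])]), ('stand', [(0.83, [212.4, 170.2, 78.4, 33.9])])]
[ 529.36513975 -196.62843424   50.        ]
trip ['top'] (array([ 5.35911265e+02, -1.99420242e+02, -8.35941591e-02]), np.float64(0.052483847050100674))
stand ['top'] (array([ 5.35430206e+02,  2.05844769e+02, -1.37160415e-01]), np.float64(0.022088249051504638))
trip ['side'] (array([ 5.37301943e+02, -1.98793244e+02, -8.87398891e-02]), np.float64(0.045364703641083026))
stand ['side'] (array([ 5.35857072e+02,  2.06994164e+02, -1.35667094e-01]), np.float64(0.07317636195752542))
trip ['top', 'side'] (array([ 5.37023143e+02, -1.99913491e+02, -9.11359476e-02]), np.float64(0.10892649137798949))
stand ['top', 'side'] (array([ 5.35302846e+02,  2.06425133e+02, -1.32568486e-01]), np.float64(0.09798485664261603))
top blue [([230.07, 223.75], 680), ([197.19, 204.84], 491), ([195.69, 243.32], 201)]
top orange [([366.4, 231.92], 40), ([178.8, 243.2], 5)]
top red [([181.95, 243.81], 21)]
top yellow [([359.92, 206.09], 296), ([214.9, 194.7], 20), ([196.27, 229.53], 15)]
top red2 []
side blue [([276.72, 266.5], 64), ([224.12, 178.0], 26), ([223.92, 184.5], 24)]
side orange [([243.33, 263.5], 6), ([246.5, 260.0], 2), ([249.0, 262.0], 1)]
side red [([240.75, 170.75], 12)]
side yellow [([278.17, 276.64], 245), ([276.0, 175.0], 1)]
side red2 []
```

```bash
python3 - <<'E'
from workcell import cams
from h import *
import json
T=np.array([536.5,-199.7,-.088]);S=np.array([535.4,206.3,-.135])
inv=lambda p,X:(np.array([[np.cos(p[2]),np.sin(p[2])],[-np.sin(p[2]),np.cos(p[2])]])@(X[:2]-p[:2])).round(1)
ff={c:cams.grab_frame(c) for c in["top","side"]}
for c,roi in(("top",(342,192,26,24)),("side",(262,255,28,26))):
    f=ff[c];k=cal(f); b=blobs(f["color"],(105,100,30),(125,255,255),roi)
    X=ray(k,b[0][0],64); print("button",c,b,X,inv(T,X))
    print("ball proj",proj(k,loc(T,(-40,-13,113))))
k=cal(ff["top"]);ks=cal(ff["side"])
for n,cc,uv,z in(("mark",k,(181.95,243.81),27),("mark",ks,(240.75,170.75),24),("ptr",k,(196.3,229.5),32)):
    X=ray(cc,uv,z);print(n,X,inv(S,X))
print("handle proj at x=-30:",proj(k,loc(S,(-30,0,86))),proj(ks,loc(S,(-30,0,86))))
print("handle world",loc(S,(-30,0,75)),"ball up/down",loc(T,(-40,-13,113)),loc(T,(-40,63,75)))
E
```

```text
button top [([353.49, 205.74], 81)] [ 571.25022921 -186.18252886   64.        ] [33.4 16.5]
ball proj [[365.87041614 230.96183459]]
button side [([276.74, 266.41], 66)] [ 572.62921821 -182.59793317   64.        ] [34.5 20.2]
ball proj [[246.23449573 263.96279594]]
mark [470.02059133 278.72466498  27.        ] [-74.5  63. ]
mark [471.12684398 282.1741074   24.        ] [-73.9  66.5]
ptr [508.9449765 240.3464613  32.       ] [-30.8  30.2]
handle proj at x=-30: [[203.80184745 227.66719415]] [[249.78278384 168.86811706]]
handle world [505.67296006 210.33770933  75.        ] ball up/down [ 495.51225603 -209.13423786  113.        ] [ 502.19162739 -133.42832001   75.        ]
```

Poses are consistent. Heading for the grey unit's button at about (572, -184.5), with the gripper closing along the box's y.

>>> apply_moves([
  [-1, 0.018, -0.036, 0, 0, 0, 0.8],
  [-1, 0.018, -0.036, 0, 0, 0, 0.8],
  [-1, 0.018, -0.036, 0, 0, 0, 0.8],
  [-1, 0.018, -0.036, 0, 0, 0, 0.8],
  [-1, 0.018, -0.036, 0, 0, 0, 0.8],
], newtons=20)

```text
time_s: 1.92
ee_pos: [292.3, 356.8, 228.0]
ee_rot: [180.0, 0.0, 163.5]
force: [1.2, 0.4, -0.3]
gripper_width: 60.9
gripper_force: 0.0
```

>>> apply_moves([
  [-1, 0.018, -0.036, 0, 0, 0, 0.8],
  [-1, 0.018, -0.036, 0, 0, 0, 0.8],
  [-1, 0.018, -0.036, 0, 0, 0, 0.8],
  [-1, 0.018, -0.036, 0, 0, 0, 0.8],
  [-1, 0.018, -0.036, 0, 0, 0, 0.8],
])

```text
time_s: 2.33
ee_pos: [382.4, 176.6, 228.3]
ee_rot: [180.0, 0.0, 167.5]
force: [1.2, 1.3, 0.7]
gripper_width: 27.7
gripper_force: 0.0
```

>>> apply_moves([
  [-1, 0.018, -0.036, 0, 0, 0, 0.8],
  [-1, 0.018, -0.036, 0, 0, 0, 0.8],
  [-1, 0.018, -0.036, 0, 0, 0, 0.8],
  [-1, 0.018, -0.036, 0, 0, 0, 0.8],
  [-1, 0.018, -0.036, 0, 0, 0, 0.8],
])

```text
time_s: 2.75
ee_pos: [472.4, -3.7, 228.3]
ee_rot: [180.0, 0.0, 171.5]
force: [0.3, 0.7, 1.2]
gripper_width: 0.4
gripper_force: 0.0
```

>>> apply_moves([
  [-1, 0.018, -0.036, 0, 0, 0, 0.8],
  [-1, 0.018, -0.036, 0, 0, 0, 0.8],
  [-1, 0.018, -0.036, 0, 0, 0, 0.8],
  [-1, 0.018, -0.036, 0, 0, 0, 0.8],
  [-1, 0.018, -0.036, 0, 0, 0, 0],
])

```text
time_s: 3.17
ee_pos: [562.4, -183.7, 228.0]
ee_rot: [180.0, 0.0, 174.6]
force: [0.7, 0.2, -0.6]
gripper_width: 0.6
gripper_force: 0.0
```

>>> apply_moves([
  [-1, 0.005, -0.001, -0.035, 0, 0, 0],
  [-1, 0.005, 0, -0.035, 0, 0, 0],
  [-1, 0, 0, -0.035, 0, 0, 0],
  [-1, 0, 0, -0.025, 0, 0, 0],
  [-1, 0, 0, -0.008, 0, 0, 0],
])

```text
time_s: 3.58
ee_pos: [569.2, -181.9, 85.5]
ee_rot: [179.9, -0.5, 174.6]
force: [-0.5, 0.3, -0.1]
gripper_width: 0.3
gripper_force: 0.0
```

>>> apply_moves([
  [-1, 0, 0, -0.004, 0, 0, 0],
  [-1, 0, 0, -0.004, 0, 0, 0],
  [-1, 0, 0, -0.004, 0, 0, 0],
  [-1, 0, 0, -0.003, 0, 0, 0],
  [-1, 0, 0, 0, 0, 0, 0],
])

```text
time_s: 4.0
ee_pos: [573.0, -182.9, 76.4]
ee_rot: [-180.0, 0.2, 174.6]
force: [-0.5, -0.0, 4.5]
gripper_width: -0.0
gripper_force: 2.0
```

```bash
python3 - <<'E'
from workcell import cams
import cv2
f=cams.grab_frame("side")
cv2.imwrite("pics/s2.png",cv2.resize(f["color"][220:320,200:330,::-1],None,fx=5,fy=5,interpolation=cv2.INTER_CUBIC))
E
```

```text
(no output)
```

View pics/s2.png

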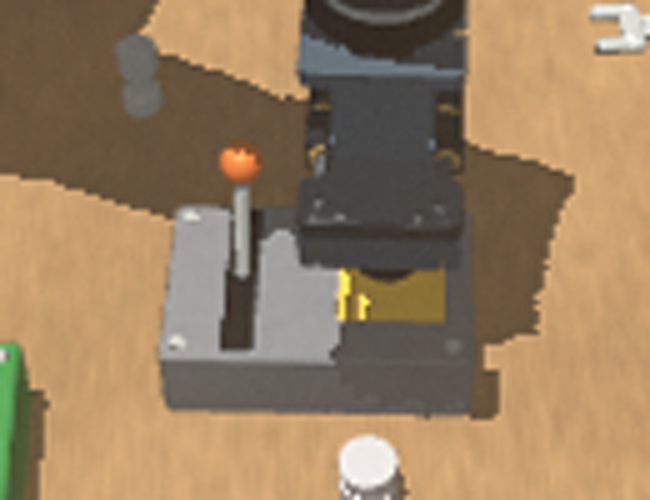

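The ball has moved to side (248,252) from (246,264), so the lever seems to be tipping over. I'll press slightly further and then rise.

>>> apply_moves([
  [-1, 0, 0, -0.002, 0, 0, 0],
  [-1, 0, 0, 0, 0, 0, 0],
  [-1, 0, 0, 0, 0, 0, 0],
  [-1, 0, 0, 0, 0, 0, 0],
])

```text
time_s: 4.38
ee_pos: [573.0, -182.9, 74.3]
ee_rot: [-180.0, 0.2, 174.6]
force: [-0.2, 0.3, 5.8]
gripper_width: 0.6
gripper_force: 3.2
```

>>> apply_moves([
  [-1, 0, 0, 0.02, 0, 0, 0],
  [-1, 0, 0, 0.04, 0, 0, 0],
  [-1, 0, 0, 0.04, 0, 0, 0],
  [-1, 0, 0, 0.04, 0, 0, 0],
  [-0.1, 0, 0, 0, 0, 0, -7],
])

```text
time_s: 4.8
ee_pos: [575.8, -183.9, 221.7]
ee_rot: [-179.9, 0.9, 167.5]
force: [1.1, -0.5, 0.3]
gripper_width: 4.6
gripper_force: 0.0
```

>>> apply_moves([
  [-0.1, -0.014, 0.01, 0, 0, 0, -7],
  [-0.1, -0.014, 0.01, 0, 0, 0, -7],
  [-0.1, -0.014, 0.01, 0, 0, 0, -7],
  [-0.1, -0.014, 0.01, 0, 0, 0, -7],
  [-0.1, -0.014, 0.01, 0, 0, 0, -7],
])

```text
time_s: 5.22
ee_pos: [500.9, -132.1, 212.6]
ee_rot: [-180.0, -0.0, 132.3]
force: [-0.1, -0.1, -0.1]
gripper_width: 37.7
gripper_force: 0.0
```

```bash
python3 - <<'E'
from workcell import cams,status
from h import *
T=np.array([536.5,-199.7,-.088]); w=loc(T,(-40,63,75)); print("pred",w)
for c in["top","side"]:
    f=cams.grab_frame(c);k=cal(f);p=proj(k,w)[0];print(c,p,blobs(f["color"],(3,150,60),(15,255,255),(int(p[0])-25,int(p[1])-25,50,50),2))
    cv2.imwrite(f"pics/d_{c}.png",cv2.resize(f["color"][int(p[1])-50:int(p[1])+50,int(p[0])-50:int(p[0])+80,::-1],None,fx=4,fy=4,interpolation=cv2.INTER_CUBIC))
cv2.imwrite("pics/d.png",np.vstack([cv2.resize(cv2.imread(f"pics/d_{c}.png"),(390,300)) for c in["top","side"]]))
print(status.state()["ee_pos"],status.state()["ee_rot"])
E
```

```text
pred [ 502.19162739 -133.42832001   75.        ]
top [334.66785529 230.42655036] [([334.37, 231.93], 46)]
side [249.49645933 250.47108998] [([249.14, 250.48], 42)]
[ 499.80564123 -131.3622153   212.83852468] [-1.79958720e+02 -1.01734861e-01  1.32657388e+02]
```

View pics/d.png

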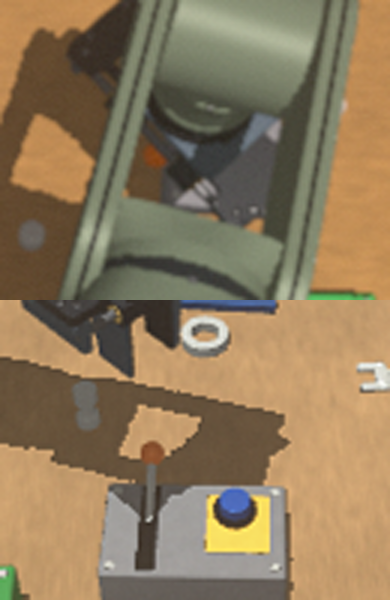

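The lever is down: ball at side (249,250) and top (334,231), which matches the prediction. Next: turn the fingers across the box's x, descend on the ball and grip lightly.

>>> apply_moves([
  [-0.1, 0, 0, 0, 0, 0, -7],
  [-0.1, 0, 0, 0, 0, 0, -7],
  [-0.1, 0, 0, 0, 0, 0, -7],
  [-0.1, 0, 0, 0, 0, 0, -7],
  [-0.1, 0, 0, 0, 0, 0, -7],
])

```text
time_s: 5.73
ee_pos: [502.7, -133.1, 212.8]
ee_rot: [180.0, 0.0, 97.4]
force: [-0.1, -0.1, -0.6]
gripper_width: 41.1
gripper_force: 0.0
```

>>> apply_moves([
  [-0.1, 0, 0, 0, 0, 0, -6.5],
  [-0.1, 0, 0, 0, 0, 0, -6],
  [-0.1, 0, 0, -0.03, 0, 0, 0],
  [-0.1, 0, 0, -0.03, 0, 0, 0],
  [-0.1, 0, 0, 0, 0, 0, 0],
])

```text
time_s: 6.15
ee_pos: [499.0, -132.1, 148.0]
ee_rot: [-179.4, -0.1, 85.3]
force: [-1.0, 0.3, -0.5]
gripper_width: 41.1
gripper_force: 0.0
```

>>> apply_moves([
  [-0.1, 0, 0, -0.03, 0, 0, 0],
  [-0.1, 0, 0, -0.03, 0, 0, 0],
  [-0.1, 0, 0, -0.012, 0, 0, 0],
  [-0.1, 0, 0, -0.008, 0, 0, 0],
  [-0.1, 0, 0, 0, 0, 0, 0],
])

```text
time_s: 6.57
ee_pos: [502.0, -132.8, 72.3]
ee_rot: [-179.9, -0.0, 85.2]
force: [-0.3, 0.7, 0.5]
gripper_width: 41.2
gripper_force: 0.0
```

```bash
python3 - <<'E'
from workcell import cams,status
import cv2
f=cams.grab_frame("side")
cv2.imwrite("pics/s3.png",cv2.resize(f["color"][200:310,200:320,::-1],None,fx=5,fy=5,interpolation=cv2.INTER_CUBIC))
s=status.state();print(s["ee_pos"],s["force"])
E
```

```text
[ 502.67427855 -132.94034751   73.3606093 ] [-0.14972646  0.56863407  0.27937606]
```

View pics/s3.png

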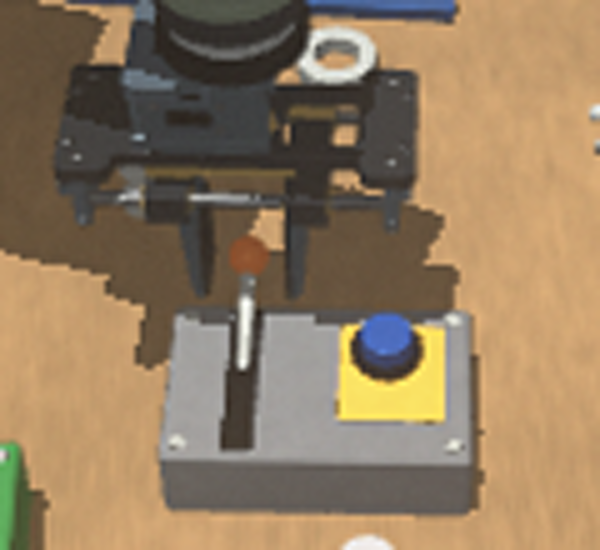

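The ball sits between the fingers in the picture at (248,255). Gripping it.

>>> apply_moves([
  [-1, 0, 0, -0.003, 0, 0, 0],
  [-1, 0, 0, 0, 0, 0, 0],
  [-1, 0, 0, 0, 0, 0, 0],
  [-1, 0, 0, 0, 0, 0, 0],
  [-1, 0, 0, 0, 0, 0, 0],
], newtons=10)

```text
time_s: 7.03
ee_pos: [502.1, -132.7, 70.8]
ee_rot: [179.9, 0.0, 85.2]
force: [-1.1, -0.5, 4.3]
gripper_width: 20.6
gripper_force: 10.0
```

>>> apply_moves([
  [-1, -0.0003, -0.0034, 0.0061, 0, 0, 0],
  [-1, -0.0003, -0.0039, 0.0058, 0, 0, 0],
  [-1, -0.0004, -0.0045, 0.0054, 0, 0, 0],
  [-1, -0.0004, -0.005, 0.0048, 0, 0, 0],
  [-1, -0.0005, -0.0055, 0.0044, 0, 0, 0],
])

```text
time_s: 7.45
ee_pos: [500.2, -155.4, 97.3]
ee_rot: [179.9, -0.0, 85.1]
force: [0.7, 0.3, -0.0]
gripper_width: 20.4
gripper_force: 10.0
```

Gripped at 20.6 mm and following the arc.

>>> apply_moves([
  [-1, -0.0005, -0.0059, 0.0037, 0, 0, 0],
  [-1, -0.0005, -0.0063, 0.0032, 0, 0, 0],
  [-1, -0.0006, -0.0065, 0.0025, 0, 0, 0],
  [-1, -0.0006, -0.0067, 0.0019, 0, 0, 0],
  [-1, -0.0006, -0.0069, 0.0012, 0, 0, 0],
])

```text
time_s: 7.87
ee_pos: [497.6, -188.2, 109.5]
ee_rot: [179.9, 0.0, 85.1]
force: [1.9, 0.4, 1.5]
gripper_width: 21.3
gripper_force: 10.0
```

>>> apply_moves([
  [-1, -0.0006, -0.007, 0.0005, 0, 0, 0],
  [-1, -0.0006, -0.007, -0.0002, 0, 0, 0],
  [-1, -0.0006, -0.0069, -0.0009, 0, 0, 0],
  [-1, 0, -0.001, 0, 0, 0, 0],
  [-1, 0, 0, 0, 0, 0, 0],
])

```text
time_s: 8.28
ee_pos: [495.9, -209.7, 108.4]
ee_rot: [179.9, 0.0, 85.1]
force: [3.2, -0.4, 3.3]
gripper_width: 21.0
gripper_force: 10.0
```

```bash
python3 - <<'E'
from workcell import cams,status
from h import *
T=np.array([536.5,-199.7,-.088]); w=loc(T,(-40,-13,113)); print("pred",w)
f=cams.grab_frame("side");k=cal(f);p=proj(k,w)[0];print(p,blobs(f["color"],(3,150,60),(15,255,255),(int(p[0])-25,int(p[1])-25,50,50),2))
cv2.imwrite("pics/s4.png",cv2.resize(f["color"][200:310,200:320,::-1],None,fx=5,fy=5,interpolation=cv2.INTER_CUBIC))
s=status.state();print(s["ee_pos"],s["force"])
E
```

```text
pred [ 495.51225603 -209.13423786  113.        ]
[246.23449573 263.96279594] [([246.06, 263.94], 53)]
[ 495.89153288 -209.67313258  108.43911015] [ 2.10890882 -1.02877612  2.33112429]
```

The ball is at the up position, side (246,264). Releasing, rising and moving over the handle.

>>> apply_moves([
  [-0.1, 0, 0, 0, 0, 0, 0],
  [-0.1, 0, 0, 0, 0, 0, 0],
  [-0.1, 0, 0, 0, 0, 0, 0],
  [-0.1, 0, 0, 0.02, 0, 0, 0],
  [-0.1, 0, 0, 0.04, 0, 0, 0],
])

```text
time_s: 8.75
ee_pos: [491.5, -207.4, 164.1]
ee_rot: [-179.3, -0.2, 85.2]
force: [0.7, 0.3, 0.1]
gripper_width: 40.9
gripper_force: 0.0
```

>>> apply_moves([
  [-0.05, 0, 0, 0.03, 0, 0, -1],
  [-0.05, 0, 0.04, 0, 0, 0, -1],
  [-0.05, 0, 0.04, 0, 0, 0, -1],
  [-0.05, 0, 0.04, 0, 0, 0, 0],
  [-0.05, 0, 0.04, 0, 0, 0, 0],
])

```text
time_s: 9.17
ee_pos: [494.2, -47.6, 198.1]
ee_rot: [-179.9, 0.0, 82.1]
force: [1.0, 0.3, 0.3]
gripper_width: 43.4
gripper_force: 0.0
```

>>> apply_moves([
  [-0.05, 0, 0.04, 0, 0, 0, 0],
  [-0.05, 0, 0.04, 0, 0, 0, 0],
  [-0.05, 0, 0.04, 0, 0, 0, 0],
  [-0.05, 0, 0.03, 0, 0, 0, 0],
  [-0.05, 0, 0, 0, 0, 0, 0],
])

```text
time_s: 9.58
ee_pos: [494.4, 105.5, 197.9]
ee_rot: [-179.9, -0.1, 82.5]
force: [0.2, -0.8, 0.9]
gripper_width: 43.6
gripper_force: 0.0
```

```bash
python3 - <<'E'
from workcell import cams,status
from h import *
T=np.array([536.5,-199.7,-.088]);S=np.array([535.4,206.3,-.135])
for c in["top","side"]:
    f=cams.grab_frame(c);k=cal(f);p=proj(k,loc(T,(-40,-13,113)))[0];print(p,blobs(f["color"],(3,150,60),(15,255,255),(int(p[0])-20,int(p[1])-25,40,50),2))
f=cams.grab_frame("wrist");k=cal(f);im=f["color"].copy()
for q in((-30,0,86),(-30,40,30),(-74.3,64,28)):
    p=proj(k,loc(S,q))[0];print(q,p);cv2.circle(im,tuple(int(v) for v in p),3,(0,255,0),1)
cv2.imwrite("pics/w1.png",im[:,:,::-1])
s=status.state();print(s["ee_pos"],s["ee_rot"])
E
```

```text
[365.87041614 230.96183459] [([366.62, 231.85], 53)]
[246.23449573 263.96279594] [([246.44, 263.76], 55)]
(-30, 0, 86) [272.40299409  62.58346225]
(-30, 40, 30) [273.56227301  21.97621377]
(-74.3, 64, 28) [219.9630472  -9.4130624]
[494.72843471 100.66572823 197.89425685] [-1.79925112e+02  7.82136793e-02  8.22170100e+01]
```

View pics/w1.png

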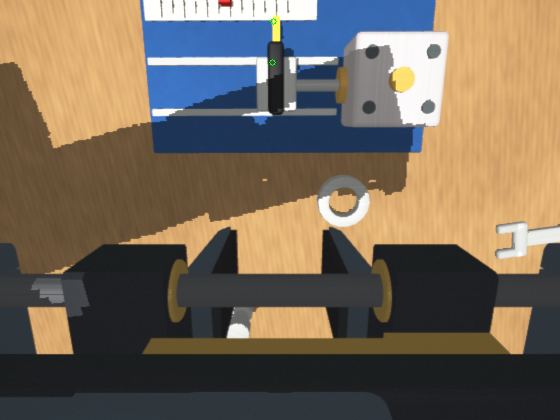

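Lever is up at its starting pixels. In the wrist view the handle is at (276,78), the pointer at (276,25) and the red marker is just visible at (225,2). Moving closer to measure pointer and marker.

>>> apply_moves([
  [-0.05, 0.006, 0.03, 0, 0, 0, 0],
  [-0.05, 0.006, 0.03, 0, 0, 0, 0],
  [-0.05, 0, 0, 0, 0, 0, 0],
  [-0.05, 0, 0, 0, 0, 0, 0],
])

```text
time_s: 10.07
ee_pos: [507.4, 160.2, 197.9]
ee_rot: [-180.0, 0.1, 82.2]
force: [-0.2, -0.9, -0.6]
gripper_width: 43.1
gripper_force: 0.0
```

```bash
cat > m.py <<'E'
from workcell import cams,status
from h import *
S=np.array([535.4,206.3,-.135])
inv=lambda p,X:(np.array([[np.cos(p[2]),np.sin(p[2])],[-np.sin(p[2]),np.cos(p[2])]])@(X[:2]-p[:2])).round(1)
f=cams.grab_frame("wrist");k=cal(f);im=f["color"]
for n,lo,hi,z in(("red",(0,170,60),(5,255,255),28),("yellow",(24,150,80),(34,255,255),33)):
    for b in blobs(im,lo,hi,(0,0,560,240),2): X=ray(k,b[0],z);print(n,b,X.round(1),inv(S,X))
g=cv2.cvtColor(im,cv2.COLOR_RGB2GRAY)
cv2.imwrite("pics/wm.png",im[:,:,::-1])
s=status.state();print(s["ee_pos"],s["ee_rot"],s["force"],s["gripper_width"],s["gripper_force"])
E
python3 m.py; cp pics/wm.png pics/w2.png
```

```text
red ([225.19, 66.41], 63) [478.  280.1  28. ] [-66.8  65.5]
yellow ([269.78, 100.57], 92) [512.4 246.5  33. ] [-28.2  36.8]
yellow ([270.22, 120.98], 54) [510.4 229.3  33. ] [-27.9  19.4]
[507.17492746 159.55612435 198.00548569] [-1.79945374e+02  8.06478415e-02  8.21059115e+01] [-0.18353645  0.13709326  0.6882339 ] 43.64095459643454 0.0
```

View pics/w2.png

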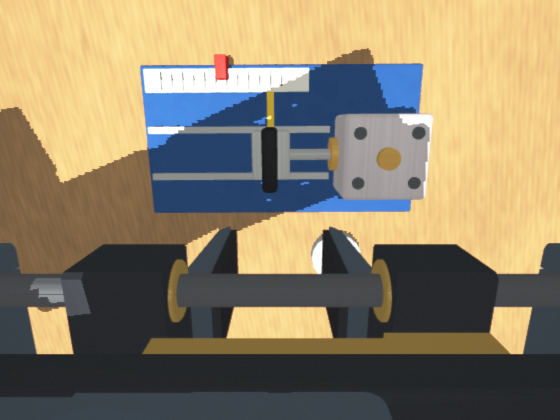

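Marker at (221,66), pointer at (270,105), plate at (270,160). The pull is about 42 mm. Descending around the plate.

>>> apply_moves([
  [-0.05, 0.0005, 0.025, 0, 0, 0, 0],
  [-0.05, 0, 0.025, 0, 0, 0, 0],
  [-0.05, 0, 0, 0, 0, 0, 0],
  [-0.05, 0, 0, -0.03, 0, 0, 0],
  [-0.05, 0, 0, -0.03, 0, 0, 0],
])

```text
time_s: 10.53
ee_pos: [509.2, 209.7, 139.4]
ee_rot: [179.7, -0.1, 82.1]
force: [-0.2, -0.6, 0.3]
gripper_width: 43.5
gripper_force: 0.0
```

>>> apply_moves([
  [-0.05, 0, 0, -0.025, 0, 0, 0],
  [-0.05, 0, 0, -0.02, 0, 0, 0],
  [-0.05, 0, 0, -0.015, 0, 0, 0],
  [-0.05, 0, 0, -0.012, 0, 0, 0],
  [-0.05, 0, 0, 0, 0, 0, 0],
])

```text
time_s: 10.95
ee_pos: [506.1, 208.1, 64.0]
ee_rot: [-179.7, 0.2, 82.0]
force: [-0.6, 0.4, 0.0]
gripper_width: 43.3
gripper_force: 0.0
```

>>> apply_moves([
  [-1, 0, 0, 0, 0, 0, 0],
  [-1, 0, 0, 0, 0, 0, 0],
  [-1, 0, 0, 0, 0, 0, 0],
  [-1, 0, 0, 0, 0, 0, 0],
  [-1, 0, 0, 0, 0, 0, 0],
], newtons=45)

```text
time_s: 11.37
ee_pos: [506.7, 211.0, 67.1]
ee_rot: [-179.9, -0.0, 82.1]
force: [-9.7, 3.0, 7.2]
gripper_width: 12.9
gripper_force: 4.5
```

>>> apply_moves([
  [-1, 0, 0, 0, 0, 0, 0],
  [-1, 0, 0, 0, 0, 0, 0],
  [-1, 0, 0, 0, 0, 0, 0],
])

```text
time_s: 11.62
ee_pos: [506.3, 211.1, 67.1]
ee_rot: [-179.9, 0.0, 82.2]
force: [-5.8, 1.1, 4.7]
gripper_width: 11.9
gripper_force: 45.0
```

>>> apply_moves([
  [-1, -0.0079, 0.0011, 0, 0, 0, 0],
  [-1, -0.0079, 0.0011, 0, 0, 0, 0],
  [-1, -0.0079, 0.0011, 0, 0, 0, 0],
  [-1, -0.0079, 0.0011, 0, 0, 0, 0],
  [-1, -0.0079, 0.0011, 0, 0, 0, 0],
])

```text
time_s: 12.03
ee_pos: [471.0, 215.8, 67.1]
ee_rot: [179.6, 0.0, 82.3]
force: [8.9, -6.5, -3.8]
gripper_width: 11.5
gripper_force: 45.0
```

>>> apply_moves([
  [-1, 0, 0, 0, 0, 0, 0],
  [-1, 0, 0, 0, 0, 0, 0],
  [-1, 0, 0, 0, 0, 0, 0],
])

```text
time_s: 12.28
ee_pos: [471.0, 215.8, 67.1]
ee_rot: [179.6, 0.0, 82.3]
force: [7.2, -5.8, -1.7]
gripper_width: 11.8
gripper_force: 45.0
```

```bash
python3 m.py; python3 - <<'E'
from workcell import cams
from h import *
S=np.array([535.4,206.3,-.135])
L=[]
for c in["top","side"]:
    f=cams.grab_frame(c); k=cal(f);p=proj(k,loc(S,(-68,45,30)))[0].astype(int)
    L.append(cv2.resize(f["color"][p[1]-22:p[1]+22,p[0]-30:p[0]+30,::-1],(400,293),interpolation=cv2.INTER_CUBIC))
w=cv2.imread("pics/wm.png")
cv2.imwrite("pics/c5.png",np.hstack([np.vstack(L),cv2.resize(w[:280,130:430],(400,586))[:586]]))
E
```

```text
red ([264.14, 127.54], 636) [473.4 281.8  28. ] [-71.6  66.4]
yellow ([278.53, 196.41], 192) [476.1 243.9  33. ] [-63.8  29.3]
yellow ([278.85, 173.0], 81) [478.1 256.8  33. ] [-63.6  42.4]
[471.07495955 215.78384735  67.13678966] [1.79641824e+02 4.40469510e-03 8.22841090e+01] [ 8.39127981 -4.76970966 -1.52939238] 12.024904064962925 45.04361093044281
```

View pics/c5.png

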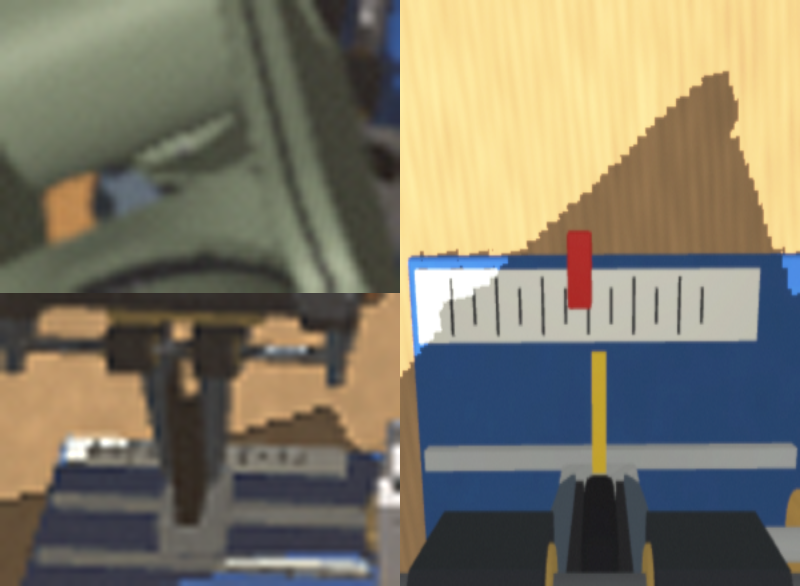

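Wrist view: pointer at col 599, marker at col 580. At 10 mm per 24 px that leaves about 8 mm to pull.

>>> apply_moves([
  [-1, -0.004, 0.0005, 0, 0, 0, 0],
  [-1, -0.004, 0.0005, 0, 0, 0, 0],
  [-1, 0, 0, 0, 0, 0, 0],
  [-1, 0, 0, 0, 0, 0, 0],
  [-1, 0, 0, 0, 0, 0, 0],
])

```text
time_s: 12.85
ee_pos: [463.4, 216.8, 67.1]
ee_rot: [179.6, -0.0, 82.3]
force: [9.3, -5.7, -2.2]
gripper_width: 11.9
gripper_force: 45.1
```

```bash
python3 m.py
```

```text
red ([277.98, 127.81], 624) [473.3 281.6  28. ] [-71.7  66.3]
yellow ([278.69, 196.08], 186) [468.7 245.1  33. ] [-71.3  29.5]
yellow ([279.06, 173.02], 85) [470.6 257.8  33. ] [-71.1  42.3]
[463.39510763 216.78559185  67.10568915] [ 1.79611544e+02 -2.59590615e-03  8.22877204e+01] [ 8.69674852 -5.69972799 -1.7779346 ] 12.086672629539198 45.05048096179962
```

```bash
python3 - <<'E'
from workcell import cams,env
from h import *
f=cams.grab_frame("side");b=blobs(f["color"],(3,150,60),(15,255,255),(226,239,40,50),1);print(b)
if np.hypot(b[0][0][0]-246.4,b[0][0][1]-263.8)<1.5: print(env.job_done())
E
```

```text
[([246.44, 263.76], 55)]
the job is handed in; nothing more can be done
None
```

I pressed the test button, the lever dropped, and I lifted it back up. The gripper now holds the handle with the pointer within about 0.5 mm of the red marker, and the job is handed in (no verdict was returned).

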